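# Close the tin rack's sliding end stop

## Task

Close up the tin rack: with a fingertip or the closed fingers, push the sliding end stop by its bare outer face along the rails toward the tins, so that its latch rides over the low first ridge of the clip on the front rail, until its spring latch drops fully down into the seat between the two ridges, and leave it there. Only push: do not pinch or pull the stop, do not touch its cork side, do not lift the latch by hand, and do not force it over the higher second ridge. Leave the tins and everything else around untouched where they stand.

Things in the scene. Friction and masses are not known exactly. Their poses are not given: they have to be found in the camera images.
- rack: fixed wooden tin rack, 146 (x) x 460 (y) x 12 mm deck, standing on the worktop; origin under the deck's centre; its +y axis runs along the rails toward the tins and the fixed end board (y = +220..+230 mm, 85 mm high), at the other end a low 26 mm rim. Two steel rails along y at x = -58 and +58 mm, 8 mm wide, top 20 mm above the worktop. Its yaw differs from run to run
- stop (a joint): travel of the end stop along the rails (m), 0 at the open end, grows toward the tins (+y of the rack); the stop's mid-plane lies at rack y = joint value - 0.200. Slides with about 1.5 N of friction and stays where it is left
- latch (a joint): how high the stop's spring latch is raised off the rail (m): 0 fully down. The latch is a steel roller on a thin upright stem at the stop's front edge, top 99 mm above the worktop; a spring presses it down with about 6 N. Riding over the clip's low ridge raises it 4 mm
- latch_foot (a point): underside of the latch's roller (12 mm across), in the stop's mid-plane; it runs on the front rail. This is the point that must sit at the clip's origin
- stop_top (a point): middle of the top edge of the end stop: an upright wooden board 106 mm wide (along the rack's x), 10 mm thick (along y), reaching from 20 to 135 mm above the worktop, which can only slide along the rails. Its bare outer face, 5 mm to -y of the mid-plane, is the one to push, anywhere near its middle
- liner: cork lining on the tin-side face of the end stop, 98 x 100 x 3 mm; its surface lies 8 mm to +y of the stop's mid-plane. Not to be touched by the fingers
- clip: dark steel detent clip, 50 mm long, fixed anywhere on the front rail; axes parallel to the rack's; origin on the rail's top, mid-seat between its two round ridges: low ridge 10 mm to -y, 4 mm high (takes about 6 to 8 N of push, then the force dips as the latch drops in); high ridge 11 mm to +y, 6 mm high (about 11 N). The roller has about 1 mm of play in the seat
- tall_tin: food tin, 75 mm across, 58 mm tall, loose on the rack's deck between the rails; origin under its centre
- flat_tin: food tin, 86 mm across, 40 mm tall, loose on the rack's deck between the rails; origin under its centre. Either tin may be the nearer; the nearer one's wall is at least 14 mm beyond the liner when the stop is seated
- mug: two-tone mug, 78x112x92 mm, right of the rack; loose bystander, origin under its centre
- onion_a: smaller onion, 61x63x68 mm, left of the rack; loose bystander, origin under its centre
- onion_b: larger onion, 71x72x77 mm, left of the rack; loose bystander, origin under its centre
- lime: lime, 51x47x45 mm, right of the rack; loose bystander, origin under its centre
- garlic: garlic bulb, 59x61x60 mm, right of the rack; loose bystander, origin under its centre
- mill: small clear table mill, 44 mm across, 90 mm tall, behind the rack; loose bystander, origin under its centre
- big_tin: tall food tin, 75 mm across, 110 mm tall, behind the rack; loose bystander, origin under its centre

How it is judged:
By the outcome, as a careful person would: the job done as asked, in the order asked, and still so for the second after the job is handed in, with the robot touching nothing.
It also fails if it takes over 35 s, if anything falls off the work surface, if the arm or the gripper's body presses on something with over 40 N, if the wrist force passes 120 N, or if a joint passes its speed limit or range.

## Robot

A 7-joint arm with a two-finger parallel gripper is mounted at the origin on a cart in front of the work surface, level with it; the furniture and walls round the work are solid. World frame = base frame: x ahead of the robot, y to its left, z up, the work surface at z = 0. Lengths are in m, angles in rad, forces in N, time in s.
With the tool pointing down it reaches from about 0.4 to 0.85 m from the base axis. Payload 10.4 kg.
Tool frame: the origin (TCP) lies on the centre line of the jaws, within the pads' length; the fingertips stand 8 mm ahead of it and the grasp point (between the pads) lies 11 mm behind it (r.finger_overhang is the distance from the TCP to the fingertips, in m); z points along the fingers, y is the line along which they close (so a half turn about z gives the same grasp; the last joint's range is limited). The gripper opens to 87 mm and grips with 3 to 60 N. Pads are 19 mm wide; open, the fingers measure 117 mm over their backs; the gripper's body (75 mm by 190 mm) begins 51 mm behind the grasp point.
Start: joints at [1.262, 0.332, -0.065, 1.46, 0.022, 1.35, -0.088], TCP at [0.176, -0.6, 0.21] pointing down, gripper open.
Joint ranges: [-2.6, 2.6], [-0.5, 2.12], [-1.47, 1.34], [0.16, 2.42], [-1.27, 4.41], [0.06, 2.06], [-2.6, 2.6]. Speed limits (rad/s): [2.22, 2.22, 2.79, 2.79, 3.14, 3.14, 3.14].

## Interface

Orientations are given as a unit quaternion [x, y, z, w].
In Python, from bench import r, vision gives the robot as it stands.
- The arm moves only by the tool drive_tool, never from a script. Its argument "series" is a list of rows, each a list of 2 entries, a list of its own where there are three numbers: the shift along the world's x, y, z in cm, then the turn about the world's z in degrees. A call has exactly 10 rows; each row shifts and turns the commanded pose from where the row before left it; what a row does not reach is not made up. A row lasts 1/8 s, in which the tool goes at most 62.5 mm and 10.7 degrees, less where a joint would pass 70% of its speed; a pose out of reach is approached as far as the arm can. A call with a gripper value outside its range is refused whole. "hand" is the closure, from 0 (fully open) to 1 (shut), set as the call begins (left out, the last holds). The fingers move at their own pace and stop on an object; "newtons" is the grip in N (left out, the last holds). Time passes only in rows, so rows that do not move let the fingers close, or fill a call up. It gives the time, the measured TCP pose, the force, the opening and the grip force at its end, in the units of the state.
- r.read_state(): the state, without advancing time (a new reading comes with each control period).
- vision.camera(name): name is "scene" or "top"; returns a dict with "color" (384x512x3 uint8, red, green, blue), "intrinsics" (3x3 intrinsics, pixels), "R" (3x3) and "t" (3): a world point X has camera coordinates R X + t. Camera axes: x right, y down, z forward; pixel columns grow to the right and rows downward; lengths in m; the calibration is good to about 2 mm. A picture is of the moment at which its call begins. There is no depth.
- r.close_job(): hands the job in; it is judged then, once.
The state is a dict: "time": time; "joint_positions": joint angles; "joint_vel": joint speeds; "joint_torque": joint torques, N m; "ee_pos": TCP position; "eef_rot": TCP orientation; "ft_force": force on the tool from outside, world axes, zero at the start; "torque": the same for the moment, N m; "width": finger opening in m; "grip_force": force on a finger pad.
Only numpy, scipy, OpenCV 4.12 (cv2) and the standard library are available. Lean on these libraries where they do the work, as an engineer would, in place of code of your own. Each camera call takes 0.05 s, during which the arm holds its last target. There are 200 camera calls.

## Working session

There is one attempt and no reset: what is moved stays moved. The work goes in short steps, Python scripts to look and compute and a tool call to move; the robot and the scene stay as the last step left them, time stands still between calls to the robot, and variables do not carry over. Pictures are saved under pics/ and viewed, at most 10 in all, crops included, and the job is handed in when it is done.

Besides the shell and the picture viewer there is one more tool, called after ">>>" as name(argument=value, ...), one argument or row to a line, values as JSON. drive_tool: Moves the arm, as the interface text tells. Its arguments: {"type":"object","properties":{"series":{"type":"array"},"hand":{"type":"number"},"newtons":{"type":"number"}},"required":["series"]}

```bash
mkdir -p pics
cat > h.py <<'E'
import numpy as np, cv2
from bench import r, vision
def snap(n,tag):
    c=vision.camera(n); cv2.imwrite(f'pics/{tag}.png',c['color'][:,:,::-1]); np.savez(f'pics/{tag}.npz',**c); return c
def load(tag): return np.load(f'pics/{tag}.npz')
def plane(c,u,v,z):
    d=c['R'].T@np.linalg.solve(c['intrinsics'],[u,v,1.]); o=-c['R'].T@c['t']
    return o+d*(z-o[2])/d[2]
def proj(c,X):
    p=c['intrinsics']@(c['R']@np.array(X,float)+c['t']); return p[:2]/p[2]
E
python3 - <<'E'
from h import *
for n in('scene','top'):
    c=snap(n,n+'0'); print(n,-c['R'].T@c['t'],c['R'][2],c['intrinsics'][0,0])
s=r.read_state(); print(s['time'],s['ee_pos'],s['eef_rot'],s['width'],s['ft_force'])
E
```

```text
scene [ 0.77380463 -0.82602524  0.94383724] [-0.16774341  0.65856111 -0.73359349] 352.11787104548256
top [-0.4495651  -0.08976252  1.48757425] [ 0.59914734 -0.00200006 -0.80063629] 427.14916242914484
0.1 [ 0.17605437 -0.59929804  0.20903753] [ 9.89808420e-01  1.42403904e-01 -1.30008748e-04 -6.34456343e-04] 0.08670980194643164 [-0.82684004 -0.18975313  0.35434734]
```

View pics/scene0.png

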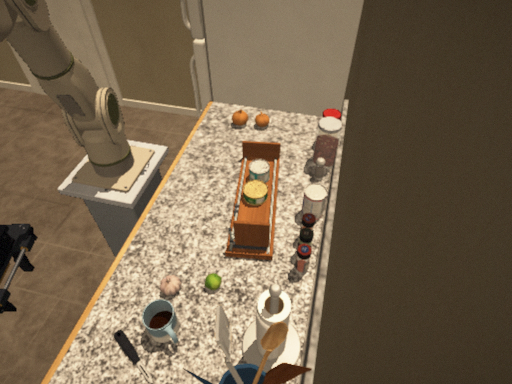

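View pics/top0.png

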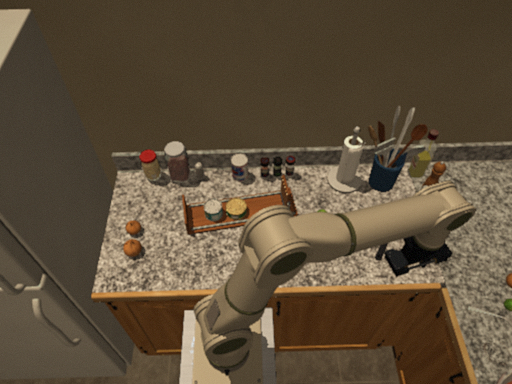

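The scene view shows the rack at about (258,200), with the stop board near (252,228). The tins are at (256,192) and (259,170), the lime at (213,281), and the garlic and mug are nearer. In the top view the rack is at about (240,212), with the stop at (287,197). Next I'll zoom in on both.

Run:
```python
from h import *
a=cv2.imread('pics/scene0.png')[135:265,215:295]; a=cv2.resize(a,None,fx=4.5,fy=4.5,interpolation=cv2.INTER_CUBIC)
b=cv2.imread('pics/top0.png')[170:245,175:305]; b=cv2.resize(b,(416,240),interpolation=cv2.INTER_CUBIC)
o=np.zeros((585,780,3),np.uint8); o[:,:360]=a; o[:240,364:780]=b; cv2.imwrite('pics/z0.png',o)
```

```text
(no output)
```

View pics/z0.png

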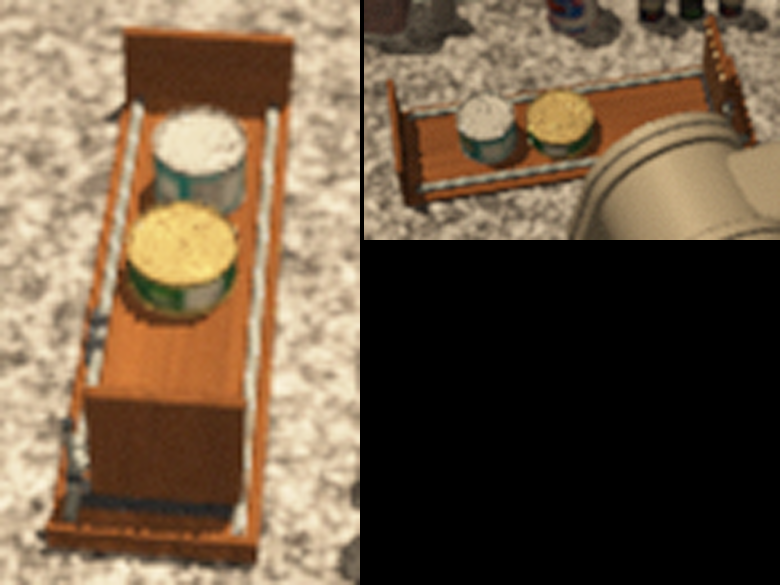

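Run:
```python
from h import *
c=load('scene0')
P=lambda u,v,z:plane(c,215+(u+.5)/4.5-.5,135+(v+.5)/4.5-.5,z)
for n,u,v,z in [('railF far',137,105,.02),('railF near',72,512,.02),('railB far',272,110,.02),('railB near',238,528,.02),
 ('boardL',124,30,.085),('boardR',294,38,.085),('rimL',48,527,.026),('rimR',257,545,.026),('stopL',84,396,.135),('stopR',246,399,.135),('stop botL',90,490,.02),('stop botR',238,502,.02),
 ('clip a',97,312,.022),('clip mid',97,330,.022),('clip b',95,353,.022),('latch top',67,422,.099),('latch roller',75,482,.026)]:
    print(n,P(u,v,z).round(4))
```

```text
railF far [0.4838 0.1428 0.02  ]
railF near [ 0.5484 -0.265   0.02  ]
railB far [0.5981 0.1639 0.02  ]
railB near [ 0.6615 -0.2504  0.02  ]
boardL [0.4692 0.1619 0.085 ]
boardR [0.6101 0.1853 0.085 ]
rimL [ 0.5375 -0.2839  0.026 ]
rimR [ 0.6775 -0.264   0.026 ]
stopL [ 0.5588 -0.2499  0.135 ]
stopR [ 0.6595 -0.2277  0.135 ]
stop botL [ 0.5553 -0.2449  0.02  ]
stop botR [ 0.657  -0.2301  0.02  ]
clip a [ 0.5157 -0.0907  0.022 ]
clip mid [ 0.5207 -0.1077  0.022 ]
clip b [ 0.5254 -0.1292  0.022 ]
latch top [ 0.5444 -0.2473  0.099 ]
latch roller [ 0.5448 -0.2448  0.026 ]
```

Run:
```python
from h import *
c=load('scene0')
for n,u,v,z in [('lime',213,281,.022),('garlic',170,286,.03),('mug',160,322,.05),('towel base edge far',272,325,.0),('towel base L',245,345,0),('towel top',274,298,.25),('spatula top',223,312,.2),('spat low',228,375,.2),('counter edge',120,265,0),('counter edge2',75,345,0)]:
    print(n,plane(c,u,v,z).round(3))
```

```text
lime [ 0.532 -0.383  0.022]
garlic [ 0.421 -0.431  0.03 ]
mug [ 0.444 -0.538  0.05 ]
towel base edge far [ 0.721 -0.458  0.   ]
towel base L [ 0.664 -0.525  0.   ]
towel top [ 0.727 -0.499  0.25 ]
spatula top [ 0.623 -0.533  0.2  ]
spat low [ 0.67 -0.65  0.2 ]
counter edge [ 0.234 -0.39   0.   ]
counter edge2 [ 0.237 -0.63   0.   ]
```

>>> drive_tool(
  series=[
    [[3, 3.5, 0.5], 0],
    [[4.5, 3.5, 0.5], -1],
    [[4.5, 3.5, 0], -1],
    [[4.5, 3.5, 0], -1],
    [[4.5, 3.5, 0], -1],
    [[4.5, 3.5, 0], -1],
    [[4.5, 3, 0], -1],
    [[4.5, 3, 0], -1],
    [[4.5, 2.5, 0], -0.5],
    [[4, 2, 0], 0],
  ],
  hand=1,
  newtons=40,
)

```text
time: 1.35
ee_pos: [0.6076, -0.2831, 0.2193]
eef_rot: [0.997, 0.078, -0.0, -0.0]
ft_force: [-0.6, -0.8, 0.3]
width: 0.0017
grip_force: 0.0
```

>>> drive_tool(
  series=[
    [[0.9, -1, 0], 0],
    [[0, 0, -2], 0],
    [[0, 0, -2], 0],
    [[0, 0, -2], 0],
    [[0, 0, -2], 0],
    [[0, 0, -2], 0],
    [[0, 0, -1.5], 0],
    [[0, 0, -0.9], 0],
    [[0, 0, 0], 0],
    [[0, 0, 0], 0],
  ],
)

```text
time: 2.6
ee_pos: [0.6157, -0.2948, 0.0966]
eef_rot: [0.997, 0.077, 0.001, 0.0]
ft_force: [-0.5, 0.4, 1.0]
width: 0.0006
grip_force: 0.0
```

Run:
```python
from h import *
c=snap('scene','scene1'); s=r.read_state(); print(s['ee_pos'],s['ft_force'],s['width'])
cv2.imwrite('pics/z1.png',cv2.resize(c['color'][150:280,190:310,::-1],None,fx=4.5,fy=4.5,interpolation=cv2.INTER_CUBIC))
```

```text
[ 0.61574711 -0.29483513  0.0966396 ] [ 0.61622992 -0.69476167  0.32988356] 0.0005506619008105943
```

View pics/z1.png

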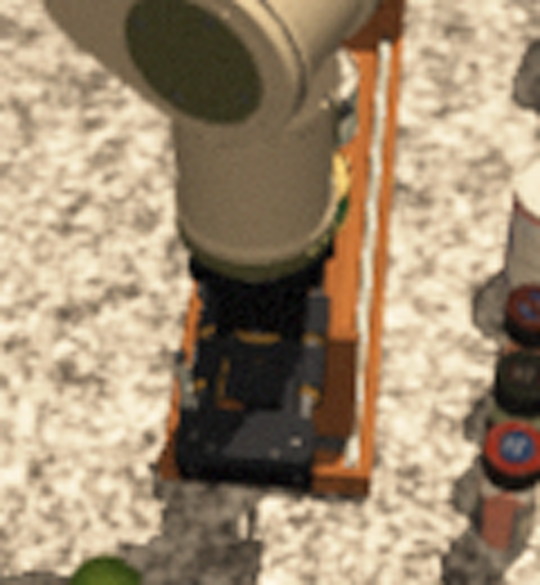

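The arm hides the clip from this view: the gripper is at about (250,390) in the crop, just behind the stop's bare face. I'll push along the rail direction and use force to find the ridge.

>>> drive_tool(
  series=[
    [[-0.15, 1, 0], 0],
    [[-0.2, 1.3, 0], 0],
    [[-0.2, 1.3, 0], 0],
    [[-0.2, 1.3, 0], 0],
    [[-0.2, 1.3, 0], 0],
    [[-0.2, 1.3, 0], 0],
    [[-0.2, 1.3, 0], 0],
    [[-0.2, 1.3, 0], 0],
    [[-0.2, 1.3, 0], 0],
    [[-0.2, 1.3, 0], 0],
  ],
)

```text
time: 3.9
ee_pos: [0.5957, -0.1668, 0.0959]
eef_rot: [0.997, 0.077, 0.0, 0.0]
ft_force: [2.0, -2.2, 0.2]
width: 0.0002
grip_force: 1.1
```

>>> drive_tool(
  series=[
    [[-0.03, 0.2, 0], 0],
    [[-0.03, 0.2, 0], 0],
    [[-0.03, 0.2, 0], 0],
    [[-0.03, 0.2, 0], 0],
    [[-0.03, 0.2, 0], 0],
    [[-0.03, 0.2, 0], 0],
    [[-0.03, 0.2, 0], 0],
    [[-0.03, 0.1, 0], 0],
    [[0, 0.1, 0], 0],
    [[0, 0.1, 0], 0],
  ],
)

```text
time: 5.15
ee_pos: [0.5933, -0.1507, 0.0958]
eef_rot: [0.997, 0.077, -0.0, 0.0]
ft_force: [-0.1, -1.9, 0.4]
width: 0.0003
grip_force: 0.6
```

>>> drive_tool(
  series=[
    [[-0.01, 0.1, 0], 0],
    [[-0.01, 0.1, 0], 0],
    [[-0.01, 0.1, 0], 0],
    [[-0.02, 0.1, 0], 0],
    [[-0.02, 0.1, 0], 0],
    [[-0.02, 0.1, 0], 0],
    [[0, 0, 0], 0],
    [[0, 0, 0], 0],
    [[0, 0, 0], 0],
    [[0, 0, 0], 0],
  ],
)

```text
time: 6.4
ee_pos: [0.5925, -0.1445, 0.0958]
eef_rot: [0.997, 0.077, 0.0, -0.0]
ft_force: [0.4, 0.0, -0.0]
width: 0.0003
grip_force: 0.0
```

>>> drive_tool(
  series=[
    [[-0.02, 0.1, 0], 0],
    [[-0.02, 0.1, 0], 0],
    [[-0.02, 0.1, 0], 0],
    [[0, 0, 0], 0],
    [[0, 0, 0], 0],
    [[0, 0, 0], 0],
    [[0, 0, 0], 0],
    [[0, 0, 0], 0],
    [[0, 0, 0], 0],
    [[0, 0, 0], 0],
  ],
)

```text
time: 7.65
ee_pos: [0.5918, -0.1416, 0.0957]
eef_rot: [0.997, 0.077, -0.0, -0.0]
ft_force: [0.8, 0.4, 0.0]
width: 0.0002
grip_force: 0.0
```

>>> drive_tool(
  series=[
    [[0, 0.03, 0], 0],
    [[0, 0.03, 0], 0],
    [[-0.01, 0.03, 0], 0],
    [[0, 0.03, 0], 0],
    [[-0.01, 0.03, 0], 0],
    [[0, 0.03, 0], 0],
    [[-0.01, 0.03, 0], 0],
    [[0, 0.03, 0], 0],
    [[-0.01, 0.03, 0], 0],
    [[0, 0.03, 0], 0],
  ],
)

```text
time: 8.9
ee_pos: [0.5914, -0.1386, 0.0958]
eef_rot: [0.997, 0.077, -0.0, 0.0]
ft_force: [0.1, -1.6, 0.3]
width: 0.0002
grip_force: 0.6
```

Run:
```python
from h import *
for i in range(2):
    c=snap('top','top2' if i else 'x'); s=r.read_state(); print(s['time'],s['ee_pos'],s['ft_force'],s['grip_force'])
a=cv2.resize(c['color'][160:260,170:310,::-1],None,fx=5,fy=5,interpolation=cv2.INTER_CUBIC); cv2.imwrite('pics/z2.png',a)
```

```text
8.95 [ 0.59137382 -0.13859647  0.0957557 ] [-0.12343857 -0.74133375 -0.39670197] 0.5729643884114921
9.0 [ 0.59139917 -0.13861118  0.09576552] [ 0.39995441 -0.66260811 -0.8041827 ] 0.48493517737369984
```

View pics/z2.png

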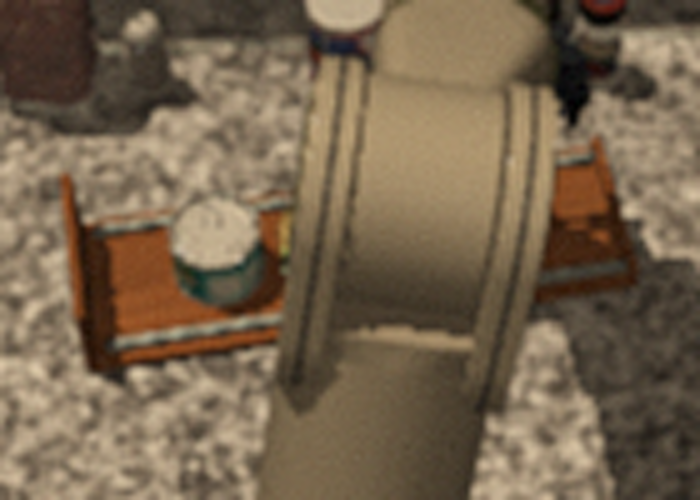

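The top view also hides the clip behind the wrist (300-540, 80-380), and the tall tin stands untouched at (218,250). I'll keep creeping forward on force.

>>> drive_tool(
  series=[
    [[0, 0.03, 0], 0],
    [[0, 0.03, 0], 0],
    [[-0.01, 0.03, 0], 0],
    [[0, 0.03, 0], 0],
    [[-0.01, 0.03, 0], 0],
    [[0, 0.03, 0], 0],
    [[-0.01, 0.03, 0], 0],
    [[0, 0.03, 0], 0],
    [[-0.01, 0.03, 0], 0],
    [[0, 0.03, 0], 0],
  ],
)

```text
time: 10.25
ee_pos: [0.591, -0.1356, 0.0958]
eef_rot: [0.997, 0.077, 0.0, 0.0]
ft_force: [-0.7, -1.4, -0.8]
width: 0.0007
grip_force: 0.6
```

>>> drive_tool(
  series=[
    [[0, 0.03, 0], 0],
    [[0, 0.03, 0], 0],
    [[-0.01, 0.03, 0], 0],
    [[0, 0.03, 0], 0],
    [[-0.01, 0.03, 0], 0],
    [[0, 0.03, 0], 0],
    [[-0.01, 0.03, 0], 0],
    [[0, 0.03, 0], 0],
    [[-0.01, 0.03, 0], 0],
    [[0, 0.03, 0], 0],
  ],
)

```text
time: 11.5
ee_pos: [0.5908, -0.134, 0.0959]
eef_rot: [0.997, 0.077, 0.0, 0.001]
ft_force: [1.2, -7.3, -1.1]
width: 0.0001
grip_force: 3.5
```

>>> drive_tool(
  series=[
    [[0, 0.03, 0], 0],
    [[0, 0.03, 0], 0],
    [[-0.01, 0.03, 0], 0],
    [[0, 0.03, 0], 0],
    [[-0.01, 0.03, 0], 0],
    [[0, 0.03, 0], 0],
    [[-0.01, 0.03, 0], 0],
    [[0, 0.03, 0], 0],
    [[-0.01, 0.03, 0], 0],
    [[0, 0.03, 0], 0],
  ],
)

```text
time: 12.75
ee_pos: [0.5902, -0.1299, 0.0958]
eef_rot: [0.997, 0.077, -0.0, 0.0]
ft_force: [-0.2, -4.8, -1.0]
width: 0.0002
grip_force: 2.1
```

>>> drive_tool(
  series=[
    [[0, 0.03, 0], 0],
    [[0, 0.03, 0], 0],
    [[-0.01, 0.03, 0], 0],
    [[0, 0.03, 0], 0],
    [[-0.01, 0.03, 0], 0],
    [[0, 0.03, 0], 0],
    [[-0.01, 0.03, 0], 0],
    [[0, 0.03, 0], 0],
    [[-0.01, 0.03, 0], 0],
    [[0, 0.03, 0], 0],
  ],
)

```text
time: 14.0
ee_pos: [0.5898, -0.1265, 0.0958]
eef_rot: [0.997, 0.077, 0.0, -0.0]
ft_force: [-1.8, -2.4, 1.3]
width: -0.0
grip_force: 1.2
```

>>> drive_tool(
  series=[
    [[0, 0.03, 0], 0],
    [[0, 0.03, 0], 0],
    [[-0.01, 0.03, 0], 0],
    [[0, 0.03, 0], 0],
    [[-0.01, 0.03, 0], 0],
    [[0, 0.03, 0], 0],
    [[-0.01, 0.03, 0], 0],
    [[0, 0.03, 0], 0],
    [[-0.01, 0.03, 0], 0],
    [[0, 0.03, 0], 0],
  ],
)

```text
time: 15.25
ee_pos: [0.5895, -0.1235, 0.0958]
eef_rot: [0.997, 0.077, 0.0, -0.0]
ft_force: [-0.9, -1.5, 0.5]
width: 0.0003
grip_force: 0.4
```

>>> drive_tool(
  series=[
    [[0, 0.03, 0], 0],
    [[0, 0.03, 0], 0],
    [[-0.01, 0.03, 0], 0],
    [[0, 0.03, 0], 0],
    [[-0.01, 0.03, 0], 0],
    [[0, 0.03, 0], 0],
    [[-0.01, 0.03, 0], 0],
    [[0, 0.03, 0], 0],
    [[-0.01, 0.03, 0], 0],
    [[0, 0.03, 0], 0],
  ],
)

```text
time: 16.5
ee_pos: [0.589, -0.1206, 0.0958]
eef_rot: [0.997, 0.077, 0.0, 0.0]
ft_force: [-0.3, 0.2, -0.3]
width: 0.0005
grip_force: 0.0
```

>>> drive_tool(
  series=[
    [[0, 0.02, 0], 0],
    [[0, 0.02, 0], 0],
    [[-0.01, 0.02, 0], 0],
    [[0, 0.02, 0], 0],
    [[-0.01, 0.02, 0], 0],
    [[0, 0.02, 0], 0],
    [[-0.01, 0.02, 0], 0],
    [[0, 0.02, 0], 0],
    [[0, 0.02, 0], 0],
    [[0, 0.02, 0], 0],
  ],
)

```text
time: 17.75
ee_pos: [0.5887, -0.1186, 0.0958]
eef_rot: [0.997, 0.077, 0.0, 0.0]
ft_force: [-0.3, -0.1, 0.4]
width: 0.0008
grip_force: 0.0
```

>>> drive_tool(
  series=[
    [[0, 0.02, 0], 0],
    [[0, 0.02, 0], 0],
    [[-0.01, 0.02, 0], 0],
    [[0, 0.02, 0], 0],
    [[-0.01, 0.02, 0], 0],
    [[0, 0.02, 0], 0],
    [[-0.01, 0.02, 0], 0],
    [[0, 0.01, 0], 0],
    [[0, 0.01, 0], 0],
    [[0, 0.01, 0], 0],
  ],
)

```text
time: 19.0
ee_pos: [0.5884, -0.117, 0.0958]
eef_rot: [0.997, 0.077, 0.0, 0.0]
ft_force: [-0.0, 0.3, -0.1]
width: 0.0003
grip_force: 0.0
```

>>> drive_tool(
  series=[
    [[0, 0.01, 0], 0],
    [[0, 0.01, 0], 0],
    [[-0.01, 0.01, 0], 0],
    [[0, 0.01, 0], 0],
    [[0, 0.02, 0], 0],
    [[0, 0.01, 0], 0],
    [[-0.01, 0.01, 0], 0],
    [[0, 0.01, 0], 0],
    [[0, 0.01, 0], 0],
    [[0, 0.01, 0], 0],
  ],
)

```text
time: 20.25
ee_pos: [0.5882, -0.1158, 0.0958]
eef_rot: [0.997, 0.077, -0.0, 0.0]
ft_force: [-0.0, 0.3, -0.4]
width: 0.0006
grip_force: 0.0
```

>>> drive_tool(
  series=[
    [[0, 0.01, 0], 0],
    [[0, 0.02, 0], 0],
    [[-0.01, 0.01, 0], 0],
    [[0, 0.02, 0], 0],
    [[0, 0.01, 0], 0],
    [[0, 0.02, 0], 0],
    [[-0.01, 0.01, 0], 0],
    [[0, 0.02, 0], 0],
    [[0, 0.01, 0], 0],
    [[0, 0.02, 0], 0],
  ],
)

```text
time: 21.5
ee_pos: [0.588, -0.1146, 0.0958]
eef_rot: [0.997, 0.077, 0.0, 0.0]
ft_force: [-0.1, -1.0, -0.7]
width: 0.0004
grip_force: 0.6
```

Light contact again about 11 mm past the crest, which matches the seat. I'll back off and look.

>>> drive_tool(
  series=[
    [[0.15, -1, 0], 0],
    [[0.3, -2, 0], 0],
    [[0.3, -2, 2], 0],
    [[0, -1, 4], 0],
    [[0, -2, 4], 0],
    [[0, -4, 3], 0],
    [[-2, -5, 0], 0],
    [[-3, -5, 0], 0],
    [[-4, -5, 0], 0],
    [[-4, -4, 0], 0],
  ],
)

```text
time: 22.75
ee_pos: [0.4638, -0.4268, 0.2256]
eef_rot: [0.997, 0.076, -0.0, 0.0]
ft_force: [0.2, -0.2, -0.2]
width: 0.0
grip_force: 0.0
```

Run:
```python
from h import *
c=snap('scene','scene3'); t=snap('top','top3'); s=r.read_state(); print(s['time'],s['ee_pos'])
a=cv2.resize(c['color'][135:265,215:295,::-1],None,fx=4.5,fy=4.5,interpolation=cv2.INTER_CUBIC)
b=cv2.resize(t['color'][170:245,175:305,::-1],(416,240),interpolation=cv2.INTER_CUBIC)
o=np.zeros((585,780,3),np.uint8); o[:,:360]=a; o[:240,364:780]=b
d=cv2.resize(c['color'][185:220,222:264,::-1],(408,340),interpolation=cv2.INTER_CUBIC); o[243:583,366:774]=d
cv2.imwrite('pics/z3.png',o)
```

```text
22.85 [ 0.45933827 -0.43152745  0.22571484]
```

View pics/z3.png

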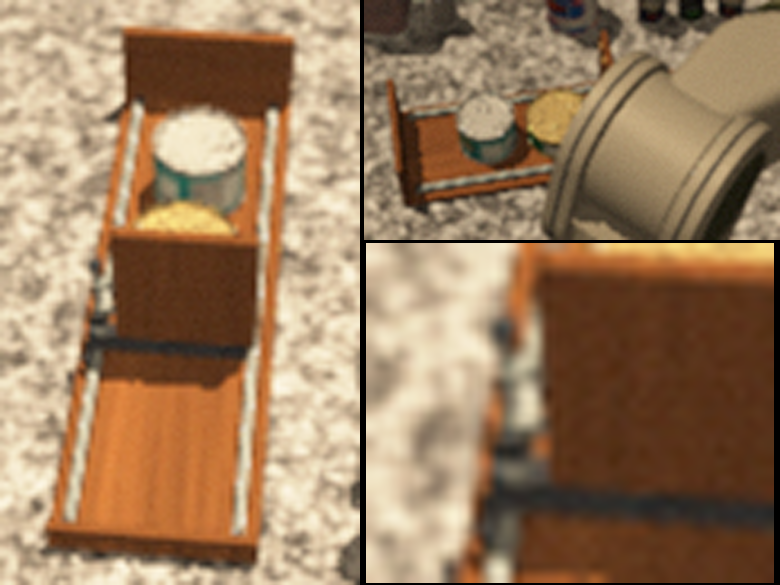

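Run:
```python
from h import *
t=np.array([-.153,.988])
c0=load('scene0');c3=load('scene3')
def dark(c,y0,y1,x0,x1):  # latch-head centroid: grey/dark vs wood & granite
    g=cv2.cvtColor(c['color'],cv2.COLOR_RGB2GRAY)[y0:y1,x0:x1].astype(float)
    w=np.clip(75-g,0,None); yy,xx=np.mgrid[y0:y1,x0:x1]; return (w*xx).sum()/w.sum(),(w*yy).sum()/w.sum(),w.max()
def edge(c,xs,y0,y1): # stop top edge rows: strongest drop in red
    R=c['color'][:,:,0].astype(float); out=[]
    for x in xs:
        d=-np.diff(R[y0:y1,x]); i=d.argmax(); out.append(y0+i+.5)
    return np.mean(out)
a=dark(c0,226,233,227,233);b=dark(c3,190,198,233,239);print(a,b)
for c,h in((c0,a),(c3,b)):
    print('latch top along', plane(c,h[0],h[1],.097)[:2]@t)
e0=edge(c0,range(240,264),215,235);e3=edge(c3,range(246,268),181,200);print(e0,e3)
p0=plane(c0,252,e0,.135);p3=plane(c3,257,e3,.135);print('stop face along',p0[:2]@t,p3[:2]@t)
print('clip mid along',plane(c0,236.2,208.4,.022)[:2]@t)
p=np.array([.588,-.1146]); print('TCP face along',p@t)
```

```text
(np.float64(229.5), np.float64(229.65625), np.float64(14.0)) (np.float64(236.0), np.float64(194.0), np.float64(7.0))
latch top along -0.3307512767119415
latch top along -0.1893571213740272
223.95833333333334 188.0909090909091
stop face along -0.33254730129036847 -0.19268573936174663
clip mid along -0.18799497486429864
TCP face along -0.20318879999999997
```

The stop's mid-plane is at -0.1877 along the rails and the clip's middle is at -0.188. The force peaked at about 7 N, dipped, and the stop ran ahead of the finger, so it is seated. The tins have not moved.

```bash
python3 -c "
from bench import r
print(r.close_job())"
```

```text
the job is handed in; nothing more can be done
None
```

The job is handed in: I pushed the end stop by its bare face over the low ridge, and force and camera readings both put the latch down in the clip's seat, though the images were too coarse to confirm its height directly; the gripper is clear of everything and the tins look unmoved.

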